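Find the empty bay by pressing and push its hatch open

ROBOT

A 7-joint arm with a two-finger parallel gripper is mounted at the origin on the work surface. World frame = base frame: x ahead of the robot, y to its left, z up, the work surface at z = 0. Lengths are in mm, angles in degrees, forces in N, time in s.
With the tool pointing down it reaches from about 350 to 900 mm from the base axis. Payload 7.2 kg.
Tool frame: the origin (TCP) lies on the front face of the gripper's body, between the roots of the fingers; the fingertips stand 73 mm ahead of it and the grasp point (between the pads) lies 54 mm ahead of it; z points along the fingers, y is the direction in which the jaws open and shut (so a half turn about z gives the same grasp; the last joint's range is limited). The gripper opens to 85 mm and grips with 20 to 120 N. Pads are 22 mm wide; open, the fingers measure 114 mm over their backs; the gripper's body (76 mm by 85 mm) begins 54 mm behind the grasp point. The pads swing forward as they close: fully open they stand 13 mm farther back than shut.
Start: joints at [62.899, 23.554, -0.728, 91.456, 0.321, 64.991, -4.71], TCP at [246.135, -574.494, 303.897] pointing down, gripper open.
Joint ranges: [-169.25, 169.25], [-16.82, 113.86], [-84.01, 82.57], [7.8, 145.47], [-59.2, 239.2], [7.22, 106.19], [-163.78, 163.78]. Speed limits (degrees/s): [136.94, 136.94, 172.46, 172.46, 180, 180, 180].

INTERFACE

Orientations are given as [roll, pitch, yaw] about the fixed x, y, z axes, in that order (R = Rz(yaw) Ry(pitch) Rx(roll)).
In Python, from plant import * gives the robot as it stands.
- The arm moves only by the shell command python3 -m pendant 'ROWS' [FORCE]. ROWS is JSON, a list that holds one entry, the list of rows, each a list of 7 numbers: the turn, a rotation vector about the world's x, y, z in degrees, then the shift along the world's x, y, z in m, then the opening, from 0 (shut) to 1 (fully open). In form: [[[rx, ry, rz, dx, dy, dz, gripper], ...]]. A call has 1 to 8 rows; each row is the pose to reach, as a shift and turn from the pose commanded when the call began; what a row does not reach only later rows make up. A row lasts 1/8 s, in which the tool goes at most 62.5 mm and 10.7 degrees, less where a joint would pass 70% of its speed; a pose out of reach is approached as far as the arm can. A call with a gripper value outside its range is refused whole. The fingers move at their own pace and stop on an object; FORCE is the grip in N (left out, the last holds). Time passes only in rows, so rows that repeat a pose let the fingers close. It gives the time, the measured TCP pose, the force and the opening at its end, in the units of the state.
- read_state(): the state, without advancing time (a new reading comes with each control period).
- read_camera(name): name is "side" or "top"; returns (picture, depth): 420x560x3 uint8, red, green, blue; 420x560 float32, mm along the optical axis (not along the pixel's ray), 0 where there is no reading.
- get_calibration(name): a dict with "K" (3x3 intrinsics, pixels), "dist" ([k1, k2, p1, p2, k3] as OpenCV has them; the pictures are not rectified), "R" (3x3) and "t" (3): a world point X has camera coordinates R X + t. Camera axes: x right, y down, z forward; pixel columns grow to the right and rows downward; lengths in mm; the calibration is good to about 2 mm. A picture is of the moment at which its call begins. get_calibration takes no time and is no camera call.
- hand_in(): hands the job in, once; it reports no verdict.
The state is a dict: "time_s": time; "q": joint angles; "joint_velocities": joint speeds; "effort": joint torques, N m; "tcp_pos": TCP position; "tool_rot": TCP orientation; "force": force on the tool from outside, world axes, zero at the start; "ft_torque": the same for the moment, N m; "gripper_width": finger opening in mm.
Only numpy, scipy, OpenCV 4.12 (cv2) and the standard library are available. Lean on these libraries where they do the work, as an engineer would, in place of code of your own. Each camera call takes 0.05 s, during which the arm holds its last target.

TASK

The low white sample box has four identical grey hatches: under three of them a full cassette sits right up against the plate, so they give only a hair, while the hatch of the one empty bay rocks. With a fingertip, press the blue-striped ends one after another, without forcing those that resist, until you find the hatch that rocks, then push its striped end down until the hatch stands open at its stop, and leave it open. Nothing is to be gripped or picked up, and the fruit and glassware around and on the box stay where they are.

Things in the scene. Friction and masses are not known exactly. Their poses are not given: they have to be found in the camera images.
- bay_box: White four-bay sample box fixed to the bench, 240 (x) x 430 (y) x 95 mm high. Origin on the bench below the middle of the hatch row. x points away from the robot (front face at -95 mm, rear at +145), y along the row (hatch 1 at y = +150 mm, 4 at -150). Bays 124 x 88 mm, 100 mm apart, 83 mm deep, each covered by a flush hatch; contents of the empty bay are 22 mm high. Press resisting hatches with well under 60 N
- hatch1_mid (a point): Hatch 1: middle of the top face of a grey plate 120 mm (box x) by 84 (y) by 8, blue stripe across its robot-side end. Closed, its top is level with the box top, 95 mm above the bench. It pivots on an axle along the box's y, 4 mm below this point. The point's x axis points from striped to plain end and tilts with the hatch
- hatch1_press (a point): The place to press: on the top face of this hatch, on its centre line, 40 mm from the middle towards the striped end; moves with the hatch
- hatch1 (a joint): Hatch angle, rad: 0 = closed, level; grows as the striped end sinks and the plain end rises; open stop at 0.8; the other way only to -0.06. A free hatch moves under about 2 N at the press point and stays at whatever angle it is left. One over a full cassette gives springily, always less than 0.08. Which one is free changes from run to run and cannot be seen
- hatch2_mid (a point): Hatch 2: middle of the top face of a grey plate 120 mm (box x) by 84 (y) by 8, blue stripe across its robot-side end. Closed, its top is level with the box top, 95 mm above the bench. It pivots on an axle along the box's y, 4 mm below this point. The point's x axis points from striped to plain end and tilts with the hatch
- hatch2_press (a point): The place to press: on the top face of this hatch, on its centre line, 40 mm from the middle towards the striped end; moves with the hatch
- hatch2 (a joint): Hatch angle, rad: 0 = closed, level; grows as the striped end sinks and the plain end rises; open stop at 0.8; the other way only to -0.06. A free hatch moves under about 2 N at the press point and stays at whatever angle it is left. One over a full cassette gives springily, always less than 0.08. Which one is free changes from run to run and cannot be seen
- hatch3_mid (a point): Hatch 3: middle of the top face of a grey plate 120 mm (box x) by 84 (y) by 8, blue stripe across its robot-side end. Closed, its top is level with the box top, 95 mm above the bench. It pivots on an axle along the box's y, 4 mm below this point. The point's x axis points from striped to plain end and tilts with the hatch
- hatch3_press (a point): The place to press: on the top face of this hatch, on its centre line, 40 mm from the middle towards the striped end; moves with the hatch
- hatch3 (a joint): Hatch angle, rad: 0 = closed, level; grows as the striped end sinks and the plain end rises; open stop at 0.8; the other way only to -0.06. A free hatch moves under about 2 N at the press point and stays at whatever angle it is left. One over a full cassette gives springily, always less than 0.08. Which one is free changes from run to run and cannot be seen
- hatch4_mid (a point): Hatch 4: middle of the top face of a grey plate 120 mm (box x) by 84 (y) by 8, blue stripe across its robot-side end. Closed, its top is level with the box top, 95 mm above the bench. It pivots on an axle along the box's y, 4 mm below this point. The point's x axis points from striped to plain end and tilts with the hatch
- hatch4_press (a point): The place to press: on the top face of this hatch, on its centre line, 40 mm from the middle towards the striped end; moves with the hatch
- hatch4 (a joint): Hatch angle, rad: 0 = closed, level; grows as the striped end sinks and the plain end rises; open stop at 0.8; the other way only to -0.06. A free hatch moves under about 2 N at the press point and stays at whatever angle it is left. One over a full cassette gives springily, always less than 0.08. Which one is free changes from run to run and cannot be seen
- apple_red: Red apple, 74 mm across, 66 mm tall (stem to 76); origin at the centre of its underside. Stands on the table beside the box. Leave alone
- apple_gold: Yellow apple, 74 mm across, 66 mm tall (stem to 76); origin at the centre of its underside. Stands on the table beside the box. Leave alone
- seed_jar: Small amber jar with black cap, 48 mm across, 62 mm tall; origin at the centre of its underside. Stands on the rear ledge of the box. Leave alone
- petri_dish: Shallow glass dish, 64 mm across, 14 mm tall; origin at the centre of its underside. On the rear ledge of the box. Leave alone
- cap_vial: Small white vial with blue cap, 32 mm across, 55 mm tall; origin at the centre of its underside. On the rear ledge of the box. Leave alone
- flask: Green conical glass flask, 72 mm across, 108 mm tall; origin at the centre of its underside. On the table beside the box. Leave alone
- beaker: Open glass beaker, 68 mm across, 85 mm tall; origin at the centre of its underside. On the table beside the box. Leave alone

How it is judged:
By the outcome, as a careful person would: the job done as asked, in the order asked, and still so for the second after the job is handed in, with the robot touching nothing.
It also fails if it takes over 51 s, if anything falls off the work surface, if the arm or the gripper's body presses on something with over 40 N, if the wrist force passes 120 N, or if a joint passes its speed limit or range.

## Working session

There is one attempt and no reset: what is moved stays moved. The work goes in short steps, Python scripts to look and compute and a shell command to move; the robot and the scene stay as the last step left them, time stands still between calls to the robot, and variables do not carry over. Pictures are saved under pics/ and viewed, and the job is handed in when it is done.

```bash
mkdir -p pics; ls; python3 - <<'E'
from plant import *
import cv2,numpy as np
for n in("side","top"):
    p,d=read_camera(n); cv2.imwrite(f"pics/{n}0.png",p[:,:,::-1]); np.save(f"pics/{n}0.npy",d)
    c=get_calibration(n); print(n,c)
print(read_state())
E
```

```text
pics
side {'K': array([[527.60264672,   0.        , 284.94082542],
       [  0.        , 527.60264672, 219.84417248],
       [  0.        ,   0.        ,   1.        ]]), 'dist': array([0.03784401, 0.        , 0.        , 0.        , 0.        ]), 'R': array([[-0.8678291 , -0.49678342, -0.00888193],
       [-0.23665594,  0.42899934, -0.87175314],
       [ 0.43688285, -0.75443078, -0.48986486]]), 't': array([548.75881101, 208.42495212, 915.32974228])}
top {'K': array([[424.31275787,   0.        , 282.01698912],
       [  0.        , 424.31275787, 214.20630588],
       [  0.        ,   0.        ,   1.        ]]), 'dist': array([-0.03240819,  0.        ,  0.        ,  0.        ,  0.        ]), 'R': array([[-9.49253450e-02, -9.95484204e-01,  6.14623425e-04],
       [-9.65840015e-01,  9.19490101e-02, -2.42277621e-01],
       [ 2.41127031e-01, -2.35919147e-02, -9.70206770e-01]]), 't': array([ 70.4689502 , 625.27871112, 860.86498165])}
{'time_s': 0.1, 'q': array([62.89980152, 23.59709455, -0.72798373, 91.49906936,  0.3200905 ,
       64.99211192, -4.70905089]), 'joint_velocities': array([-0.03314417,  0.03354049, -0.02088404, -0.1760912 , -0.05397391,
       -0.04350677,  0.02313366]), 'effort': array([ 2.21640636e-03, -6.01829767e+01,  6.83956202e-01, -3.00090444e+01,
        1.40500613e-02,  6.41709383e-03, -4.66301856e-05]), 'tcp_pos': array([ 245.97391994, -574.18364242,  303.12038422]), 'tool_rot': array([-1.79913933e+02,  5.55493483e-03,  2.31940242e+01]), 'force': array([-0.69341071,  0.56721743,  0.12460177]), 'ft_torque': array([0.02589112, 0.02318729, 0.01791189]), 'gripper_width': 85.52786298375433}
```

View pics/side0.png

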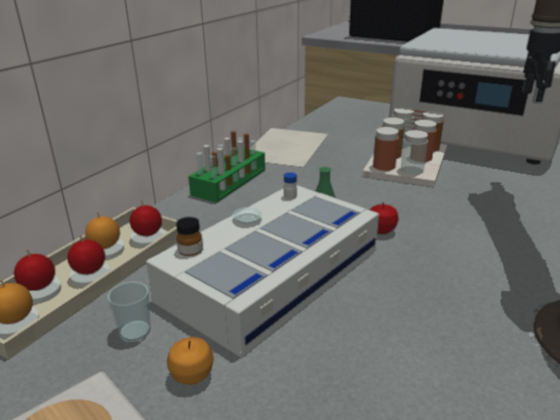

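View pics/top0.png

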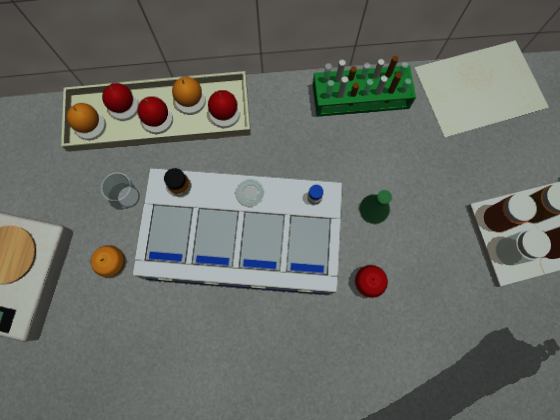

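The side view shows the box with blue stripes at about (246,284), (284,259), (315,238), (344,217). In the top view they are at (166,257), (212,261), (259,265), (307,268), with hatch 1 on the left (+y). Next I'll measure them from both views.

```bash
cat > h.py <<'E'
from plant import *
import cv2,numpy as np
def proj(n,X):
    c=get_calibration(n); r,_=cv2.Rodrigues(c["R"]); return cv2.projectPoints(np.array(X,float).reshape(-1,3),r,c["t"],c["K"],c["dist"])[0].reshape(-1,2)
def back(n,uv,d):
    c=get_calibration(n); u=cv2.undistortPoints(np.array(uv,float).reshape(-1,1,2),c["K"],c["dist"]).reshape(-1,2)
    d=np.asarray(d).reshape(-1,1); P=np.hstack([u*d,d]); return (P-c["t"])@c["R"]
def norm(n,uv):
    c=get_calibration(n); return cv2.undistortPoints(np.array(uv,float).reshape(-1,1,2),c["K"],c["dist"]).reshape(-1,2)
def stripes(n,img,box):
    hsv=cv2.cvtColor(img,cv2.COLOR_RGB2HSV); m=cv2.inRange(hsv,(112,150,80),(128,255,255))
    k,l,s,c=cv2.connectedComponentsWithStats(m)
    return [(s[i],c[i],l==i) for i in range(1,k) if s[i][4]>60 and box[0]<c[i][0]<box[1] and box[2]<c[i][1]<box[3]]
E
python3 - <<'E'
from h import *
C={}
for n,b in(("side",(225,365,200,300)),("top",(140,335,250,275))):
    img=cv2.imread(f"pics/{n}0.png")[:,:,::-1].copy(); d=np.load(f"pics/{n}0.npy")
    L=sorted(stripes(n,img,b),key=lambda s:s[1][0]); 
    for s,c,m in L:
        P=back(n,np.argwhere(m)[:,::-1],d[m]); print(n,s,c.round(1),np.median(P,0).round(1))
    C[n]=[c for _,c,_ in L]
P=[np.hstack([get_calibration(n)["R"],get_calibration(n)["t"][:,None]]) for n in C]
X=cv2.triangulatePoints(P[0],P[1],norm("side",C["side"]).T,norm("top",C["top"]).T); X=(X[:3]/X[3]).T; print("tri",X.round(1))
from scipy.optimize import least_squares
# fit plates: stripe local x = sx unknown
ys=np.array([150,50,-50,-150.])
def w(p):
    x,y,a,z,sx=p;c,s=np.cos(a),np.sin(a)
    return np.stack([x+c*sx-s*ys,y+s*sx+c*ys,z+0*ys],1)
v=X[0]-X[3]; print("yaw",np.degrees(np.arctan2(-v[0],v[1])),"len",np.linalg.norm(v))
# top-plane plate extents from depth: grey plate outline check
E
```

```text
side [231 274  30  20 105] [245.4 283.4] [555.4 268.4  95.3]
side [270 250  27  17  87] [283.4 258.1] [538.3 168.3  94.9]
side [304 230  23  15  66] [315.2 237. ] [520.7  72.3  94.7]
side [334 212  21  13  62] [344.  217.8] [503.5 -26.1  94.6]
top [149 252  33   9 202] [165.4 256.1] [556.6 265.6  96.9]
top [196 256  33   9 206] [212. 260.] [538.8 167.5  96.9]
top [244 260  32   9 215] [259.4 263.8] [521.6  68.   96.6]
top [291 264  32   9 210] [306.5 267.6] [504.5 -28.8  96.8]
tri [[557.4 266.5  93. ]
 [539.1 167.9  94.2]
 [522.4  69.1  92.3]
 [504.8 -29.1  92.6]]
yaw -10.076955852292473 len 300.2615764453577
```

```bash
python3 - <<'E'
import cv2
a=cv2.imread("pics/top0.png")[160:300,90:400]; cv2.imwrite("pics/topc.png",cv2.resize(a,None,fx=2.5,fy=2.5,interpolation=cv2.INTER_CUBIC))
E
```

```text
(no output)
```

View pics/topc.png

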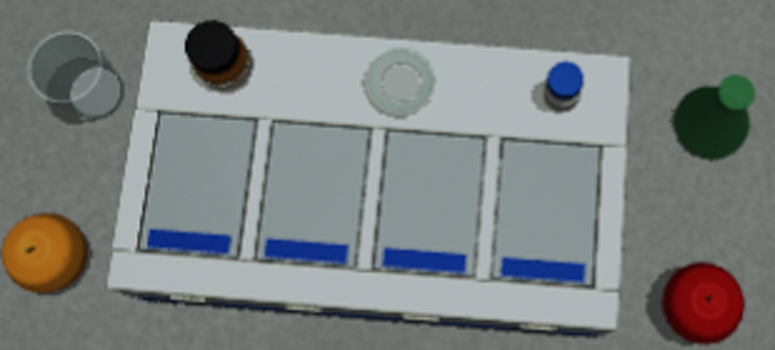

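Hatch spacing comes out at 100 mm, the top at about 94 mm and the box yaw at -10.1°, all as stated. The press points lie about 9 mm inward of the stripe centres: h4 (513.5,-31), h3 (531,67), h2 (548,166), h1 (566,265). I'll check these by projecting them before moving.

```bash
python3 - <<'E'
from h import *
a=np.radians(-10.1);ux=np.array([np.cos(a),np.sin(a),0]);uy=np.array([-np.sin(a),np.cos(a),0])
P=np.array([[566,265,95],[548,166,95],[531,67,95],[513.5,-31,95.]])
for n in("side","top"):
    im=cv2.imread(f"pics/{n}0.png"); S=2; im=cv2.resize(im,None,fx=S,fy=S)
    for p in P:
        m=p+40*ux
        q=proj(n,[m+sx*60*ux+sy*42*uy for sx,sy in((-1,-1),(1,-1),(1,1),(-1,1))])
        cv2.polylines(im,[np.int32(q*S)],True,(0,255,255),1)
        cv2.circle(im,tuple(int(v) for v in proj(n,p)[0]*S),3,(0,0,255),-1)
    im=im[340:700,260:820] if n=="side" else im[300:620,180:760]
    cv2.imwrite(f"pics/ov_{n}.png",im)
E
```

```text
(no output)
```

View pics/ov_top.png

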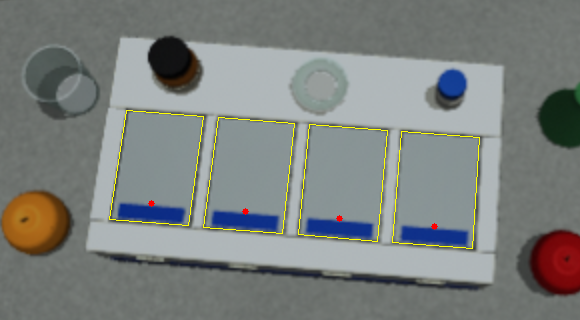

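View pics/ov_side.png

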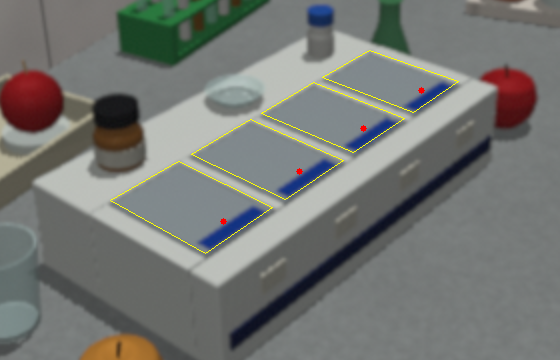

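```bash
python3 -m pendant '[[[0,0,-4,0.022,0.045,0,0],[0,0,-8,0.044,0.09,0,0],[0,0,-12,0.067,0.136,0,0],[0,0,-16,0.089,0.181,0,0],[0,0,-20,0.111,0.226,0,0],[0,0,-24,0.134,0.272,0,0],[0,0,-28,0.156,0.317,0,0],[0,0,-32,0.178,0.362,0,0]]]'
```

```text
time_s: 1.1
tcp_pos: [424.5, -210.9, 303.8]
tool_rot: [180.0, 0.0, -8.9]
force: [1.7, 0.4, 0.4]
gripper_width: 0.3
```

Both overlays fit the plates closely, and the red press points sit just inward of the stripes. Now I'll move over hatch 4.

```bash
python3 -m pendant '[[[0,0,-1,0.022,0.045,0,0],[0,0,-1,0.045,0.091,0,0],[0,0,-1,0.067,0.136,0,0],[0,0,-1,0.0895,0.1815,0,0],[0,0,-1,0.0895,0.1815,-0.05,0],[0,0,-1,0.0895,0.1815,-0.1,0],[0,0,-1,0.0895,0.1815,-0.115,0],[0,0,-1,0.0895,0.1815,-0.115,0]]]'
```

```text
time_s: 2.1
tcp_pos: [513.5, -31.1, 188.7]
tool_rot: [180.0, 0.1, -9.8]
force: [-0.6, 0.1, -0.4]
gripper_width: 0.2
```

```bash
python3 - <<'E'
from h import *
p,d=read_camera("side"); cv2.imwrite("pics/s1.png",p[:,:,::-1])
print(read_state()["tcp_pos"],read_state()["force"])
E
```

```text
[514.22462001 -31.05478959 189.83894611] [ 0.41821411 -0.26796837  0.24053285]
```

View pics/s1.png

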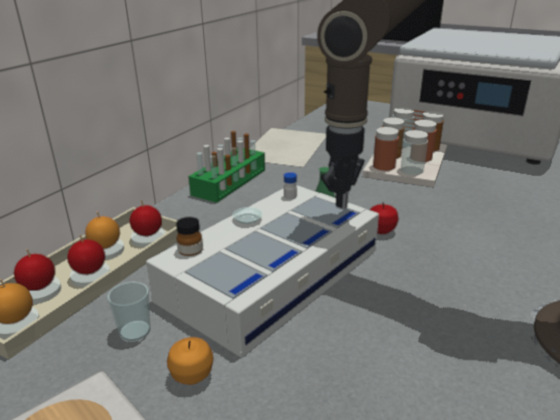

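Side view: the shut fingertip at about (342,207) is right over hatch 4's stripe end. I'll lower it carefully.

```bash
python3 -m pendant '[[[0,0,0,0,0,-0.008,0],[0,0,0,0,0,-0.014,0],[0,0,0,0,0,-0.018,0],[0,0,0,0,0,-0.020,0],[0,0,0,0,0,-0.021,0],[0,0,0,0,0,-0.021,0]]]'; python3 -m pendant '[[[0,0,0,0,0,-0.001,0],[0,0,0,0,0,-0.001,0]]]'
```

```text
time_s: 2.9
tcp_pos: [513.7, -30.9, 167.9]
tool_rot: [-180.0, -0.0, -9.8]
force: [1.0, 0.0, -0.1]
gripper_width: 0.1
time_s: 3.15
tcp_pos: [513.7, -31.0, 167.0]
tool_rot: [-180.0, -0.0, -9.8]
force: [-0.7, 0.1, 0.8]
gripper_width: 0.0
```

```bash
for i in 1 ; do python3 -m pendant '[[[0,0,0,0,0,-0.001,0],[0,0,0,0,0,-0.001,0]]]';python3 -m pendant '[[[0,0,0,0,0,-0.001,0],[0,0,0,0,0,-0.001,0]]]'; done
```

```text
time_s: 3.4
tcp_pos: [513.6, -30.9, 165.9]
tool_rot: [180.0, 0.0, -9.8]
force: [0.1, -0.3, 0.8]
gripper_width: 0.3
time_s: 3.65
tcp_pos: [513.6, -31.0, 164.8]
tool_rot: [180.0, 0.0, -9.8]
force: [-0.9, 0.2, 0.8]
gripper_width: -0.1
```

```bash
python3 -m pendant '[[[0,0,0,0,0,-0.001,0],[0,0,0,0,0,-0.001,0]]]';python3 -m pendant '[[[0,0,0,0,0,-0.001,0],[0,0,0,0,0,-0.001,0]]]'; python3 - <<'E'
from h import *
print(read_state()["force"],read_state()["effort"])
p,d=read_camera("side"); cv2.imwrite("pics/s2.png",cv2.resize(p[150:270,230:400,::-1],None,fx=4,fy=4,interpolation=2))
E
```

```text
time_s: 3.9
tcp_pos: [513.6, -31.0, 163.8]
tool_rot: [180.0, 0.0, -9.8]
force: [-0.6, 0.7, 0.8]
gripper_width: -0.1
time_s: 4.15
tcp_pos: [513.6, -31.0, 162.8]
tool_rot: [180.0, 0.0, -9.8]
force: [-0.7, 0.4, 1.8]
gripper_width: 0.1
[-0.73189648  0.37179611  1.8274572 ] [ 2.06955140e-01 -5.17847693e+01 -2.18889669e+00 -2.26716596e+01
  1.56165347e-01 -2.77052913e-01 -7.19848540e-03]
```

View pics/s2.png

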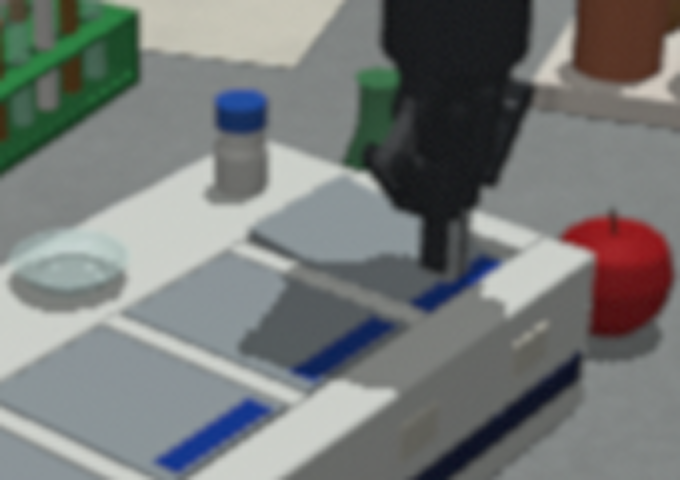

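Crop: the plain end of hatch 4 is already lifted, with a dark gap at crop position (255,235). The tip has sunk about 5 mm under 2 N, more than a full bay allows, so this hatch rocks. I'll push on to the stop, watching the force.

```bash
python3 -m pendant '[[[0,0,0,0,0,-0.002,0],[0,0,0,0,0,-0.004,0],[0,0,0,0,0,-0.006,0],[0,0,0,0,0,-0.008,0],[0,0,0,0,0,-0.008,0]]]';python3 -m pendant '[[[0,0,0,0,0,-0.002,0],[0,0,0,0,0,-0.004,0],[0,0,0,0,0,-0.006,0],[0,0,0,0,0,-0.008,0],[0,0,0,0,0,-0.008,0]]]'; python3 -m pendant '[[[0,0,0,0,0,-0.001,0],[0,0,0,0,0,-0.002,0],[0,0,0,0,0,-0.003,0],[0,0,0,0,0,-0.003,0]]]'
```

```text
time_s: 4.82
tcp_pos: [513.5, -31.0, 154.7]
tool_rot: [180.0, 0.0, -9.8]
force: [-0.1, 0.8, -0.0]
gripper_width: -0.0
time_s: 5.45
tcp_pos: [513.3, -31.0, 146.5]
tool_rot: [180.0, 0.1, -9.8]
force: [-0.3, -0.3, -0.1]
gripper_width: 0.2
time_s: 5.95
tcp_pos: [513.5, -31.0, 143.8]
tool_rot: [180.0, 0.0, -9.8]
force: [0.1, 0.3, 0.7]
gripper_width: -0.2
```

```bash
python3 -m pendant '[[[0,0,0,0,0,-0.001,0],[0,0,0,0,0,-0.002,0],[0,0,0,0,0,-0.002,0]]]';  python3 -m pendant '[[[0,0,0,0,0,-0.001,0],[0,0,0,0,0,-0.001,0]]]';python3 - <<'E'
from h import *
p,d=read_camera("side"); cv2.imwrite("pics/s3.png",cv2.resize(p[150:270,230:400,::-1],None,fx=4,fy=4,interpolation=2))
E
```

```text
time_s: 6.32
tcp_pos: [513.5, -31.0, 141.8]
tool_rot: [180.0, 0.0, -9.8]
force: [0.1, -0.8, 0.8]
gripper_width: -0.2
time_s: 6.58
tcp_pos: [513.5, -31.0, 140.8]
tool_rot: [180.0, 0.0, -9.8]
force: [0.1, -0.4, 0.0]
gripper_width: -0.3
```

View pics/s3.png

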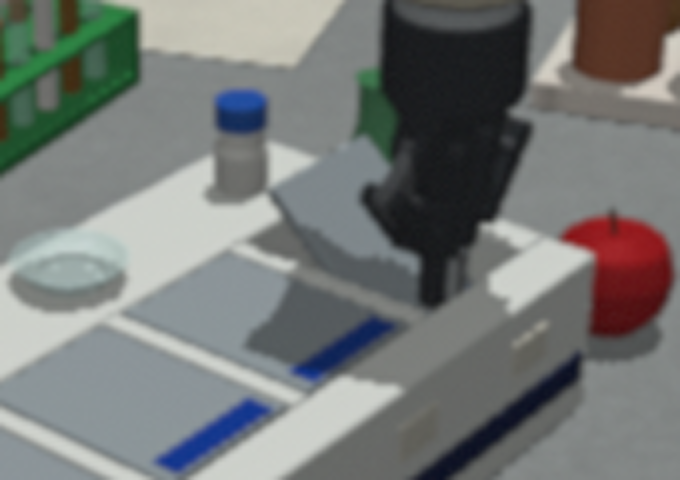

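Crop: hatch 4 is tilted well open with the finger in the striped side, and the vial and dish haven't moved. I'll continue to the stop.

```bash
python3 -m pendant '[[[0,0,0,0,0,-0.001,0],[0,0,0,0,0,-0.001,0]]]';  python3 -m pendant '[[[0,0,0,0,0,-0.001,0],[0,0,0,0,0,-0.001,0]]]'
```

```text
time_s: 6.88
tcp_pos: [513.6, -31.0, 139.8]
tool_rot: [180.0, 0.0, -9.8]
force: [0.4, -1.3, 1.4]
gripper_width: -0.0
time_s: 7.12
tcp_pos: [513.6, -31.0, 138.8]
tool_rot: [180.0, 0.0, -9.8]
force: [0.0, -0.1, -0.1]
gripper_width: -0.0
```

```bash
python3 -m pendant '[[[0,0,0,0,0,-0.001,0],[0,0,0,0,0,-0.001,0]]]'
```

```text
time_s: 7.38
tcp_pos: [513.5, -31.0, 137.7]
tool_rot: [180.0, 0.0, -9.8]
force: [0.2, 0.2, 0.2]
gripper_width: -0.1
```

```bash
python3 -m pendant '[[[0,0,0,0,0,-0.001,0],[0,0,0,0,0,-0.002,0],[0,0,0,0,0,-0.002,0]]]'
```

```text
time_s: 7.75
tcp_pos: [513.7, -31.0, 136.3]
tool_rot: [180.0, -0.0, -9.8]
force: [-2.4, -0.2, 7.4]
gripper_width: 0.0
```

```bash
python3 -m pendant '[[[0,0,0,0,0,-0.001,0],[0,0,0,0,0,-0.001,0]]]'
```

```text
time_s: 8.0
tcp_pos: [513.8, -31.0, 136.1]
tool_rot: [180.0, -0.0, -9.8]
force: [-5.2, 0.0, 16.0]
gripper_width: -0.1
```

```bash
python3 -m pendant '[[[0,0,0,0,0,-0.001,0],[0,0,0,0,0,-0.001,0]]]'
```

```text
time_s: 8.25
tcp_pos: [513.8, -30.9, 135.9]
tool_rot: [180.0, -0.1, -9.8]
force: [-8.9, -0.3, 25.5]
gripper_width: 0.0
```

```bash
python3 - <<'E'
from h import *
for n in("side","top"):
    p,d=read_camera(n); np.save(f"pics/{n}4.npy",d); cv2.imwrite(f"pics/{n}4.png",p[:,:,::-1])
p=cv2.imread("pics/side4.png");cv2.imwrite("pics/s4.png",cv2.resize(p[150:270,230:400],None,fx=4,fy=4,interpolation=2))
a=np.radians(-10.1);ux=np.array([np.cos(a),np.sin(a),0]);uy=np.array([-np.sin(a),np.cos(a),0])
m=np.array([513.5,-31,0])+40*ux
for n in("side","top"):
    d=np.load(f"pics/{n}4.npy"); vv,uu=np.nonzero(d>0)
    P=back(n,np.stack([uu,vv],1),d[vv,uu])-m; x=P@ux;y=P@uy;z=P[:,2]
    for lo in range(-60,60,8):
        k=(x>=lo)&(x<lo+8)&(abs(y)<38)&(abs(y)>18)&(z>20)&(z<145)
        print(n,lo+4,k.sum(),np.percentile(z[k],[10,50,90]).round(0) if k.any() else"")
E
```

```text
side -56 13 [111. 127. 140.]
side -48 94 [111. 122. 139.]
side -40 16 [100. 115. 143.]
side -32 14 [ 78. 114. 117.]
side -24 2 [ 79.  92. 105.]
side -16 11 [79. 81. 84.]
side -8 25 [83. 87. 90.]
side 0 36 [91. 95. 97.]
side 8 41 [ 98. 103. 108.]
side 16 35 [107. 111. 115.]
side 24 63 [115. 119. 124.]
side 32 74 [123. 128. 132.]
side 40 33 [130. 134. 136.]
side 48 0 
side 56 0 
top -56 0 
top -48 25 [ 34.  36. 138.]
top -40 4 [34. 43. 54.]
top -32 0 
top -24 0 
top -16 0 
top -8 0 
top 0 0 
top 8 0 
top 16 0 
top 24 0 
top 32 0 
top 40 0 
top 48 0 
top 56 0
```

View pics/s4.png

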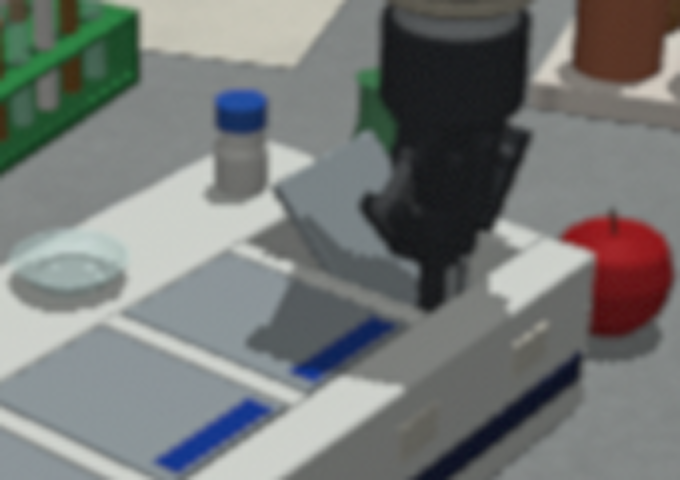

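The force rose sharply to 25 N over less than 1 mm of travel, and the measured plate slope is about 45°, so the hatch is at its stop. I'll retract up and slightly away from the plate.

```bash
python3 -m pendant '[[[0,0,0,0,0,0.003,0],[0,0,0,-0.003,0.0005,0.006,0],[0,0,0,-0.004,0.001,0.015,0],[0,0,0,-0.004,0.001,0.04,0],[0,0,0,-0.004,0.001,0.09,0],[0,0,0,-0.004,0.001,0.15,0],[0,0,0,-0.004,-0.05,0.2,0],[0,0,0,-0.03,-0.1,0.2,0]]]'; python3 -m pendant '[[[0,0,0,-0.05,-0.05,0,0],[0,0,0,-0.08,-0.1,0,0],[0,0,0,-0.11,-0.15,0,0],[0,0,0,-0.11,-0.2,0,0],[0,0,0,-0.11,-0.2,0,0],[0,0,0,-0.11,-0.2,0,0]]]'
python3 - <<'E'
from h import *
for n in("side","top"):
    p,d=read_camera(n); np.save(f"pics/{n}5.npy",d); cv2.imwrite(f"pics/{n}5.png",p[:,:,::-1])
a=np.radians(-10.1);ux=np.array([np.cos(a),np.sin(a),0]);uy=np.array([-np.sin(a),np.cos(a),0])
for h,b in((4,(513.5,-31,0)),(3,(531,67,0)),(2,(548,166,0)),(1,(566,265,0))):
  m=np.array(b)+40*ux
  for n in("side","top"):
    d=np.load(f"pics/{n}5.npy"); vv,uu=np.nonzero(d>0)
    P=back(n,np.stack([uu,vv],1),d[vv,uu])-m; x=P@ux;y=P@uy;z=P[:,2]
    k=(abs(x)<36)&(abs(y)<34)&(z>45)&(z<145)
    if k.sum()>20:
        f=np.polyfit(x[k],z[k],1); r=z[k]-np.polyval(f,x[k]); k2=np.abs(r)<6; f=np.polyfit(x[k][k2],z[k][k2],1); print(h,n,k.sum(),"angle",np.arctan(f[0]).round(3),"z0",f[1].round(1))
E
```

```text
time_s: 9.35
tcp_pos: [485.6, -131.1, 337.8]
tool_rot: [-180.0, -0.4, -9.6]
force: [0.1, -1.2, -0.4]
gripper_width: -0.2
time_s: 10.1
tcp_pos: [373.7, -330.3, 333.8]
tool_rot: [-179.9, 0.0, -9.8]
force: [0.4, 0.3, 0.5]
gripper_width: -0.1
4 side 893 angle 0.797 z0 94.6
4 top 1266 angle 0.798 z0 97.5
3 side 588 angle 0.0 z0 94.3
3 top 1059 angle -0.0 z0 96.4
2 side 723 angle 0.002 z0 94.5
2 top 1049 angle -0.003 z0 96.3
1 side 896 angle 0.002 z0 94.7
1 top 1041 angle -0.001 z0 96.3
```

View pics/side5.png

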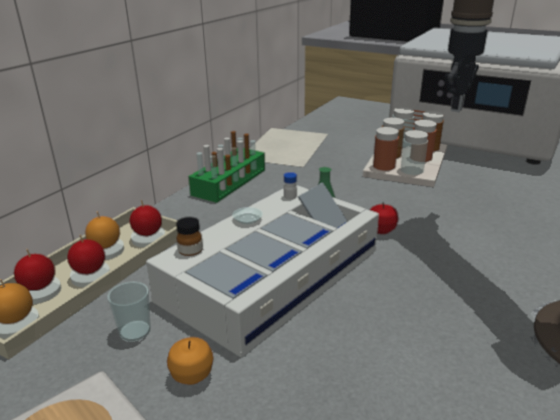

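View pics/top5.png

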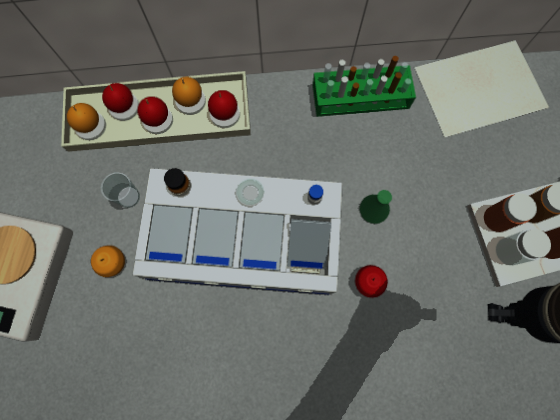

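Hatch 4 stands open at about (320,205) in the side view and (308,245) in the top view. Both views measure 0.80 rad; the other three hatches are level, everything around the box is where it was, and the arm is clear.

```bash
python3 -c "
from plant import *
hand_in()"
```

```text
the job is handed in; nothing more can be done
```

Hatch 4 was the one that rocks. I pushed its striped end down to the stop, left it standing open and handed the job in.

- **Finding it:** I pressed hatch 4 first, with the shut fingertip. It sank more than 3 mm under about 2 N, which a full bay would not allow, so I did not press the other three.
- **Opening it:** I pushed until the force rose sharply at the stop, to about 27 N in all, then backed away. The robot touches nothing.
- **Last checks:** After the arm withdrew, both cameras measured hatch 4 at 0.80 rad and hatches 1–3 at 0.00 rad. By eye, the fruit and glassware have not moved. The clock stood at about 10 s, and no check failed. The two cameras' heights differ by 2–3 mm, about the stated calibration error.

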